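Unlock the slide archive

TASK

Open the slide archive for the technician. Seen from the robot, set the lock's three dials to 3 (left), 6 (middle) and 4 (right), each pointer squarely on its mark, counting the marks clockwise from the long zero mark at the back; then draw the bolt handle fully to the right and pull the upper drawer out to its stop. Let go, and leave everything else on the bench and on the cabinet where it stands.

Things in the scene. Friction and masses are not known exactly. Their poses are not given: they have to be found in the camera images.
- cabinet: Light grey steel slide cabinet, 420 mm wide, 342 mm deep, 130 mm high, fixed on the bench, with an upper and a lower drawer; its front faces the robot. Origin on the bench under the middle of the lock, 52 mm behind the front face; x from the front to the back, y to the left seen from the front, z up.
- lock_face (a point): Middle of the lock case's face, 150 mm above the bench (case 88 x 372 mm, 20 mm high, on the cabinet's top along the front edge). In a row at x = 0: three dials at y = +130 (left), +40, -50 mm (right) and the bolt handle at y = -125 mm. Round each dial ten black marks, 36 degrees apart: a long thick zero mark toward the back (+x), then 1 to 9 clockwise seen from above. Axes as the cabinet's.
- dial_left (a joint): Angle of the left dial: 0 with its pointer on the zero mark, growing clockwise seen from above, 0.6283 rad from one mark to the next; mark 3 is at 1.885. It turns smoothly about a vertical axis (friction about 0.08 N m), has no clicks, stays where it is left, and has stops a little before zero and a little past mark 9.
- dial_left_grip (a point): On the turning axis of the left dial, half-way up its bar grip. Dial: black disc 56 mm across, 5 mm thick, with an upright bar 13 mm wide, 50 mm long (22 mm to the tail, 28 mm to the pointer end), from 21 mm below (disc top) to 11 mm above this point. A white line on the bar's top and end marks the pointer. x axis: along the bar to the pointer end; z up; turns with the dial.
- dial_middle (a joint): Angle of the middle dial: 0 with its pointer on the zero mark, growing clockwise seen from above, 0.6283 rad from one mark to the next; mark 6 is at 3.77. It turns smoothly about a vertical axis (friction about 0.08 N m), has no clicks, stays where it is left, and has stops a little before zero and a little past mark 9.
- dial_middle_grip (a point): The same point of the middle dial, an equal dial.
- dial_right (a joint): Angle of the right dial: 0 with its pointer on the zero mark, growing clockwise seen from above, 0.6283 rad from one mark to the next; mark 4 is at 2.513. It turns smoothly about a vertical axis (friction about 0.08 N m), has no clicks, stays where it is left, and has stops a little before zero and a little past mark 9.
- dial_right_grip (a point): The same point of the right dial, an equal dial.
- bolt (a joint): Travel of the lock's bolt: 0 locked, 0.022 m drawn. It slides to the right (cabinet -y) with about 2 N of friction, stays where it is left, and is blocked after 1 to 2 mm unless all three pointers are on their code marks (each within about 10 degrees). Until it is drawn by some 15 mm it blocks the upper drawer.
- bolt_grip (a point): Middle of the bolt handle, a steel fin 13 mm thick (cabinet y) and 60 mm long (cabinet x), whose top is 13 mm above this point; the lock face is 24 mm below it. Moves with the bolt; axes as the cabinet's.
- drawer (a joint): Travel of the upper drawer toward the robot (cabinet -x): 0 shut, 0.090 m at its stop. About 2 N of friction; it stays where it is left.
- drawer_handle (a point): Middle of the upper drawer's bar handle: a round steel bar 10 mm thick and 110 mm long along cabinet y, 43 mm out from the drawer's front (38 mm clear behind the bar), 12 mm below the cabinet's top and 32 mm below the lock face. Moves with the drawer; axes as the cabinet's.
- slide_box_mid (a point): Bystander, to be left alone: white-lidded flat plastic slide box 90 x 84 x 34 mm lying on the bench in front of the cabinet. The point is at its middle.
- stain_bottle_mid (a point): Bystander, to be left alone: amber glass bottle 62 mm across, 125 mm tall, right of the cabinet. The point is at its middle.
- oil_bottle_mid (a point): Bystander, to be left alone: small amber bottle 40 mm across, 80 mm tall, right of the cabinet. The point is at its middle.
- petri_dishes_mid (a point): Bystander, to be left alone: two covered glass dishes in a stack 92 mm across, 32 mm high, on the cabinet's top behind the lock. The point is at its middle.
- staining_jar_mid (a point): Bystander, to be left alone: square glass jar with lid 66 x 72 mm, 88 mm tall, on the cabinet's top behind the lock. The point is at its middle.
- tube_rack_mid (a point): Bystander, to be left alone: white tube rack 70 x 204 mm, 88 mm tall with its tubes, left of the cabinet. The point is at its middle.
- wash_bottle_mid (a point): Bystander, to be left alone: white wash bottle 70 mm across, 198 mm tall, right of the cabinet. The point is at its middle.

How it is judged:
By the outcome, as a careful person would: the job done as asked, in the order asked, and still so for the second after the job is handed in, with the robot touching nothing.
It also fails if it takes over 64 s, if anything falls off the work surface, if the arm or the gripper's body presses on something with over 40 N, if the wrist force passes 120 N, or if a joint passes its speed limit or range.

ROBOT

A 6-joint arm with a two-finger parallel gripper is mounted at the origin on the work surface. World frame = base frame: x ahead of the robot, y to its left, z up, the work surface at z = 0. Lengths are in m, angles in degrees, forces in N, time in s.
With the tool pointing down it reaches from about 0.35 to 0.875 m from the base axis. Payload 4.2 kg.
Tool frame: the origin (TCP) lies at the very end of the fingers, on their centre line; the grasp point (between the pads) lies 19 mm behind it (r.grip_point_offset is the distance from the TCP to the grasp point, in m); z points along the fingers, y is the line along which they close (so a half turn about z gives the same grasp; the last joint's range is limited). The gripper opens to 87 mm and grips with 3 to 60 N. Pads are 19 mm wide; open, the fingers measure 117 mm over their backs; the gripper's body (75 mm by 190 mm) begins 51 mm behind the grasp point.
Start: joints at [91.135, 22.042, 0.453, 0, -68.411, -14.817], TCP at [0.148, 0.607, 0.223] pointing down, gripper open.
Joint ranges: [-179.83, 179.83], [-69.29, 118.12], [-61.27, 80.66], [-181.25, 117.63], [-171.15, -9.14], [-177.46, 177.46]. Speed limits (degrees/s): [159.86, 159.86, 180, 180, 180, 180].

INTERFACE

Orientations are given as a 3x3 rotation matrix whose columns are the frame's x, y, z axes.
In Python, from station import r, cams gives the robot as it stands. The module is installed in compiled form; this text tells all that it offers.
- The arm moves only by the shell command python3 -m handwheel 'ROWS'. ROWS is JSON, a list that holds one entry, the list of rows, each a list of 7 numbers: the turn, a rotation vector about the tool's x, y, z in units of 6 degrees (1.0 is 6 degrees), then the shift along the tool's x, y, z in m, then the finger opening in m, from 0 to 0.087. In form: [[[ax, ay, az, x, y, z, jaw], ...]]. A call has 1 to 12 rows; each row shifts and turns the commanded pose from where the row before left it, along the tool's axes as they then stand; what a row does not reach is not made up. A row lasts 1/10 s, in which the tool goes at most 50 mm and 8.59 degrees, less where a joint would pass 70% of its speed; a pose out of reach is approached as far as the arm can. A call with a gripper value outside its range is refused whole. The fingers move at their own pace and stop on an object; the grip force is fixed at half the most. Time passes only in rows, so rows that do not move let the fingers close. It gives the time, the measured TCP pose, the force, the opening and the grip force at its end, in the units of the state.
- r.sense(): the state, without advancing time (a new reading comes with each control period).
- cams.capture(name): name is "scene" or "top" or "wrist"; returns the picture (420x560x3 uint8, red, green, blue); there is no depth.
- cams.get_calibration(name): a dict with "camera_matrix" (3x3 intrinsics, pixels), "rvec" (rotation vector, rad) and "tvec" (3), from world to camera coordinates, as OpenCV has them; the wrist camera has in their place "T_tool_cam" (4x4, takes a point from camera to tool coordinates, whose origin is the TCP and whose axes are the flange's). Camera axes: x right, y down, z forward; pixel columns grow to the right and rows downward; lengths in m; the calibration is good to about 2 mm. The wrist camera is an equidistant fisheye: a pixel r from the principal point sees the ray r / f radians off the axis. A picture is of the moment at which its call begins: read the wrist's pose just before it. get_calibration takes no time and is no camera call.
- r.finish_job(): hands the job in; it is judged then, once.
The state is a dict: "time_s": time; "joints": joint angles; "joint_velocities": joint speeds; "effort": joint torques, N m; "tcp_pos": TCP position; "ee_rot": TCP orientation; "wrist_force": force on the tool from outside, world axes, zero at the start; "moment": the same for the moment, N m; "gripper_width": opening from 0.0 (shut) to 1.0 (fully open); "gripper_force": force on a finger pad.
Only numpy, scipy, OpenCV 4.12 (cv2) and the standard library are available. Lean on these libraries where they do the work, as an engineer would, in place of code of your own. Each camera call takes 0.05 s, during which the arm holds its last target. There are 200 camera calls.

## Working session

There is one attempt and no reset: what is moved stays moved. The work goes in short steps, Python scripts to look and compute and a shell command to move; the robot and the scene stay as the last step left them, time stands still between calls to the robot, and variables do not carry over. Pictures are saved under pics/ and viewed, at most 10 in all, crops included, and the job is handed in when it is done.

```bash
mkdir -p pics; python3 - <<'E'
from station import r,cams
import cv2,numpy as np
for n in ["scene","top"]:
    im=cams.capture(n); cv2.imwrite(f"pics/{n}0.png",im[:,:,::-1])
    c=cams.get_calibration(n); print(n,{k:np.round(np.array(v),4).tolist() for k,v in c.items()})
print({k:np.round(np.array(v),4).tolist() for k,v in cams.get_calibration("wrist").items()})
print(r.sense(), r.grip_point_offset)
E
```

```text
scene {'camera_matrix': [[421.0113, 0.0, 283.1429], [0.0, 421.0113, 206.8357], [0.0, 0.0, 1.0]], 'rvec': [2.444, 0.635, -0.2286], 'tvec': [-0.5187, -0.1332, 1.3963]}
top {'camera_matrix': [[501.7042, 0.0, 273.7693], [0.0, 501.7042, 210.4334], [0.0, 0.0, 1.0]], 'rvec': [2.1656, -2.1059, 0.1214], 'tvec': [0.0098, 0.6041, 1.3076]}
{'camera_matrix': [[325.1923, 0.0, 279.2204], [0.0, 325.1923, 209.3158], [0.0, 0.0, 1.0]], 'T_tool_cam': [[-0.0004, -0.9546, -0.2979, 0.0818], [1.0, -0.0006, 0.0009, -0.0011], [-0.001, -0.2979, 0.9546, -0.1619], [0.0, 0.0, 0.0, 1.0]]}
{'time_s': 0.1, 'joints': array([ 9.11342744e+01,  2.20853636e+01,  3.88920753e-01, -2.43508295e-02,
       -6.84139006e+01, -1.48148889e+01]), 'joint_velocities': array([ 0.1017694 , -0.06334507,  0.21603411,  0.07448771,  0.02717731,
       -0.03337778]), 'effort': array([ 4.00443460e-04, -3.91687775e+01,  1.87936181e+01,  4.23185080e+00,
        1.34781579e-02, -6.96725442e-05]), 'tcp_pos': array([0.14769707, 0.60674051, 0.22159094]), 'ee_rot': array([[ 9.71592134e-01, -2.36661357e-01, -3.56994790e-04],
       [-2.36661600e-01, -9.71590217e-01, -1.93327002e-03],
       [ 1.10677661e-04,  1.96283690e-03, -9.99998068e-01]]), 'wrist_force': array([-0.83345177,  0.4200412 ,  1.10872658]), 'moment': array([ 0.00453763,  0.03509855, -0.02342844]), 'gripper_force': 0.0, 'gripper_width': 0.9993223648269565} 0.0187
```

View pics/top0.png

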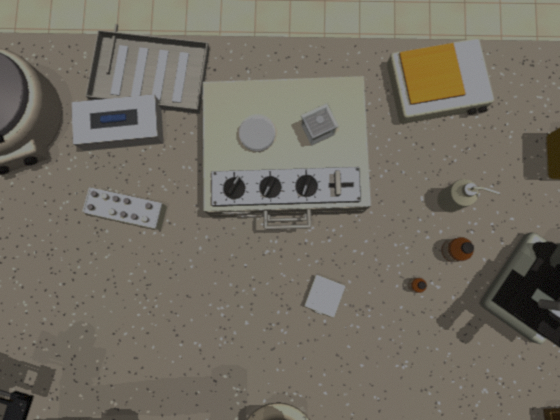

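View pics/scene0.png

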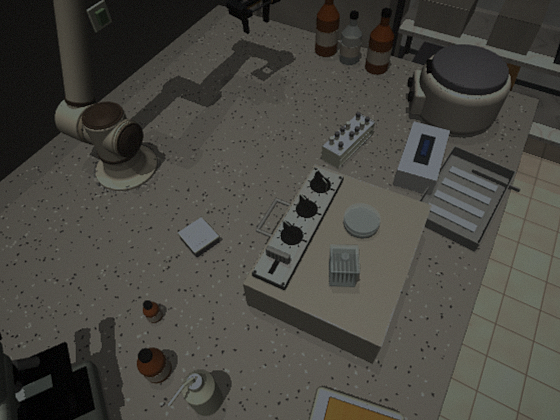

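The top view shows the dials at about (234,187), (270,187) and (306,185), the bolt fin at (338,182), the drawer bar handle at (287,225) and the slide box at (325,296). The scene view agrees with this layout. Next I'll measure the discs and the lock outline.

```bash
cat > h.py <<'E'
import numpy as np,cv2
from station import r,cams
def cam(n):
    c=cams.get_calibration(n); R=cv2.Rodrigues(np.array(c["rvec"],float))[0]; t=np.array(c["tvec"],float).ravel()
    return np.array(c["camera_matrix"]),R,t
def ray(n,uv,z):
    K,R,t=cam(n); o=-R.T@t; d=R.T@np.linalg.solve(K,[uv[0],uv[1],1.]); return o+d*(z-o[2])/d[2]
def proj(n,p):
    K,R,t=cam(n); q=K@(R@np.array(p)+t); return q[:2]/q[2]
def wray(uv,z,s):
    c=cams.get_calibration("wrist"); K=c["camera_matrix"]; T=np.array(c["T_tool_cam"])
    x=np.array([uv[0]-K[0][2],uv[1]-K[1][2]]); rr=np.hypot(*x)+1e-9; th=rr/K[0][0]
    d=np.r_[x/rr*np.sin(th),np.cos(th)]; R=s["ee_rot"]; o=R@T[:3,3]+s["tcp_pos"]; d=R@T[:3,:3]@d
    return o+d*(z-o[2])/d[2]
E
python3 - <<'E'
from h import *
im=cv2.imread("pics/top0.png"); g=im.max(2)
for u,v in [(234,187),(270,187),(306,185)]:
    m=np.zeros_like(g); m[v-15:v+16,u-15:u+16]=(g[v-15:v+16,u-15:u+16]<50)
    m=cv2.morphologyEx(m,cv2.MORPH_OPEN,np.ones((5,5),np.uint8))
    c=max(cv2.findContours(m,0,1)[0],key=cv2.contourArea); (x,y),rad=cv2.minEnclosingCircle(c)
    print((x,y),rad,ray("top",(x,y),.155).round(4))
for n,uv,z in [("bolt",(338,182),.187),("handL",(265,226),.118),("handR",(310,226),.118),("lock corners",(212,170),.15),("",(360,167),.15),("",(361,202),.15),("",(212,206),.15),("cab",(203,82),.13),("",(364,77),.13),("box",(325,296),.034)]: print(n,ray("top",uv,z).round(4))
cv2.imwrite("pics/crop1.png",cv2.resize(im[155:240,195:375],None,fx=4.4,fy=4.4,interpolation=cv2.INTER_CUBIC))
E
```

```text
(233.5, 187.5) 10.12432861328125 [0.6427 0.1252 0.155 ]
(269.8571472167969, 186.5) 9.934833526611328 [0.6475 0.0348 0.155 ]
(305.8333435058594, 185.1666717529297) 10.069305419921875 [ 0.6531 -0.0543  0.155 ]
bolt [ 0.6566 -0.1305  0.187 ]
handL [0.5526 0.0454 0.118 ]
handR [ 0.5557 -0.0682  0.118 ]
lock corners [0.687  0.1817 0.15  ]
 [ 0.7035 -0.1884  0.15  ]
 [ 0.6151 -0.1914  0.15  ]
 [0.5956 0.1774 0.15  ]
cab [0.9262 0.2196 0.13  ]
 [ 0.948  -0.2003  0.13  ]
box [ 0.3804 -0.1151  0.034 ]
```

View pics/crop1.png

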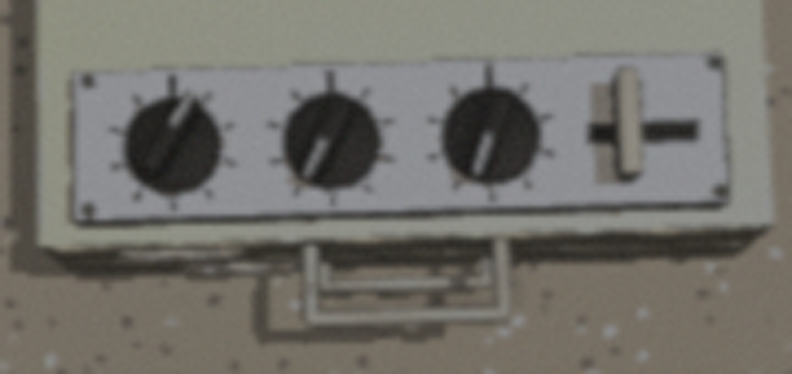

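The crop shows the left pointer near mark 1, the middle one a little short of mark 6 and the right one near mark 5.5. The centre spacing is 90 mm and the cabinet yaw is about +3°, as expected. I'll move over the lock to look from closer.

```bash
python3 -m handwheel '[[[0,0,0,0.036,0.028,-0.002,0.04],[0,0,0,0.036,0.028,-0.002,0.04],[0,0,0,0.036,0.028,-0.002,0.04],[0,0,0,0.036,0.028,-0.002,0.04],[0,0,0,0.036,0.028,-0.002,0.04],[0,0,0,0.036,0.028,-0.002,0.04],[0,0,0,0.036,0.028,-0.002,0.04],[0,0,0,0.036,0.028,-0.002,0.04],[0,0,0,0.036,0.028,-0.002,0.04],[0,0,0,0.036,0.028,-0.002,0.04],[0,0,0,0.036,0.028,-0.002,0.04],[0,0,0,0.036,0.028,-0.002,0.04]]]'
python3 -m handwheel '[[[0,0,0,0.036,0.028,-0.002,0.04],[0,0,0,0.036,0.028,-0.002,0.04],[0,0,0,0.036,0.028,-0.002,0.04],[0,0,0,0.036,0.026,-0.002,0.04],[0,0,0,0,0,0,0.04],[0,0,0,0,0,0,0.04]]]'
python3 - <<'E'
from h import *
s=r.sense(); im=cams.capture("wrist"); cv2.imwrite("pics/w1.png",im[:,:,::-1]); np.savez("w1.npz",R=s["ee_rot"],p=s["tcp_pos"])
print(s["tcp_pos"],s["joints"])
E
```

```text
time_s: 1.3
tcp_pos: [0.4887, 0.1769, 0.2464]
ee_rot: [[0.972, -0.236, -0.0], [-0.236, -0.972, -0.0], [-0.0, 0.0, -1.0]]
wrist_force: [0.2, 0.8, 0.1]
gripper_width: 0.46
gripper_force: 0.0
time_s: 1.9
tcp_pos: [0.6019, 0.0367, 0.2534]
ee_rot: [[0.971, -0.239, -0.002], [-0.239, -0.971, -0.0], [-0.002, 0.001, -1.0]]
wrist_force: [0.1, 0.4, -0.3]
gripper_width: 0.456
gripper_force: 0.0
[0.60190442 0.03667301 0.25340159] [ 1.88378065e+01  1.88617543e+01  1.63900994e-01 -3.14724508e-02
 -7.14197040e+01  5.73543015e+01]
```

View pics/w1.png

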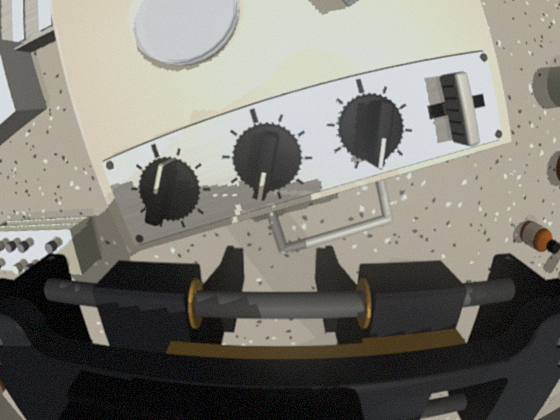

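The wrist view shows the dials near (169,188), (267,157) and (370,125), the bolt fin at (461,108), the drawer handle at about (335,225), and white pointer lines on all three dials. I'll measure the line directions on the plane of the bar tops.

```bash
cat > meas.py <<'E'
from h import *
def run(f,cs):
    d=np.load(f+".npz"); s={"ee_rot":d["R"],"tcp_pos":d["p"]}; im=cv2.imread(f"pics/{f}.png"); g=im.max(2)
    out=[]
    for i,(u,v) in enumerate(cs):
        m=(g<75).astype(np.uint8); k=np.zeros_like(m); cv2.circle(k,(u,v),40,1,-1); m*=k
        m=cv2.morphologyEx(m,cv2.MORPH_OPEN,np.ones((7,7),np.uint8))
        c=max(cv2.findContours(m,0,1)[0],key=cv2.contourArea); h=cv2.convexHull(c)
        P=np.array([wray(q,.155,s)[:2] for q in h[:,0].astype(float)])
        A=np.c_[2*P,np.ones(len(P))]; b=(P**2).sum(1); x=np.linalg.lstsq(A,b,rcond=None)[0]; rad=np.sqrt(x[2]+x[0]**2+x[1]**2)
        hm=np.zeros_like(m); cv2.fillConvexPoly(hm,h,1); hm=cv2.erode(hm,np.ones((7,7),np.uint8))
        w=((g>120)&(hm>0)).astype(np.uint8); n,l,st,_=cv2.connectedComponentsWithStats(w); j=1+np.argmax(st[1:,4])
        q=np.argwhere(l==j)[:,::-1].astype(float); W=np.array([wray(a,.187,s)[:2] for a in q])
        vx,vy,x0,y0=cv2.fitLine(W.astype(np.float32),cv2.DIST_HUBER,0,.001,.001).ravel()
        if np.dot([vx,vy],W.mean(0)-x[:2])<0: vx,vy=-vx,-vy
        t=(W-[x0,y0])@[vx,vy]; off=np.cross([vx,vy],x[:2]-[x0,y0])
        print(i,"centre",x[:2].round(4),"rad",rad.round(4),"npx",len(q),"dir",np.degrees(np.arctan2(vy,vx)).round(1),"line",np.round([x0+vx*t.min(),y0+vy*t.min(),x0+vx*t.max(),y0+vy*t.max()],4),"off",off.round(4))
        out.append(x[:2])
    return out,s
E
python3 - <<'E'
from meas import *
o,s=run("w1",[(169,188),(267,157),(370,125)])
e=o[2]-o[0]; print("yaw",np.degrees(np.arctan2(e[0],-e[1])),np.linalg.norm(e))
for n,uv,z in [("fin far",(455,75),.187),("fin near",(473,141),.187),("c1",(110,165),.15),("c2",(484,57),.15),("c3",(498,134),.15),("c4",(140,239),.15),("hL",(288,246),.118),("hR",(387,216),.118),("z0",(161,143),.15),("z1",(253,117),.15),("z2",(362,85),.15)]: print(n,wray(uv,z,s).round(4))
E
```

```text
0 centre [0.6403 0.1289] rad 0.0292 npx 122 dir -31.5 line [0.6481 0.1237 0.6664 0.1125] off 0.0004
1 centre [0.6452 0.0385] rad 0.0252 npx 66 dir 157.0 line [0.6421 0.0393 0.6332 0.0431] off -0.0004
2 centre [ 0.6502 -0.0531] rad 0.0259 npx 75 dir 159.8 line [ 0.6467 -0.0514  0.6353 -0.0472] off 0.0004
yaw 3.1116271038048615 0.1822840250565953
fin far [ 0.684 -0.12   0.187]
fin near [ 0.6305 -0.1276  0.187 ]
c1 [0.6784 0.1762 0.15  ]
c2 [ 0.6981 -0.1797  0.15  ]
c3 [ 0.624  -0.1827  0.15  ]
c4 [0.6039 0.1721 0.15  ]
hL [0.5518 0.0408 0.118 ]
hR [ 0.5585 -0.0631  0.118 ]
z0 [0.6823 0.1211 0.15  ]
z1 [0.6817 0.0396 0.15  ]
z2 [ 0.6879 -0.0532  0.15  ]
```

The top and wrist measurements agree within 3 mm, and the wrist one matches the given sizes. I'll go to the left dial, turn the tool to −31.5° and lower.

```bash
python3 -m handwheel '[[[0,0,0,0.006,-0.033,0,0.04],[0,0,0,0.006,-0.032,0,0.04],[0,0,0,0.005,-0.032,0,0.04],[0,0,0.98,0,0,0,0.04],[0,0,0.98,0,0,0.02,0.04],[0,0,0.98,0,0,0.025,0.04],[0,0,0,0,0,0.025,0.04],[0,0,0,0,0,0.023,0.04],[0,0,0,0,0,0,0.04],[0,0,0,0,0,0,0],[0,0,0,0,0,0,0],[0,0,0,0,0,0,0]]]'
python3 -m handwheel '[[[0,0,0,0,0,0,0],[0,0,0,0,0,0,0]]]'
python3 - <<'E'
from h import *
s=r.sense(); print(s["joints"],s["gripper_force"],s["moment"],np.degrees(np.arctan2(s["ee_rot"][1,0],s["ee_rot"][0,0])))
im=cams.capture("wrist"); cv2.imwrite("pics/w2.png",im[:,:,::-1])
E
```

```text
time_s: 3.15
tcp_pos: [0.6421, 0.1285, 0.1635]
ee_rot: [[0.855, -0.519, 0.003], [-0.519, -0.855, 0.001], [0.002, -0.003, -1.0]]
wrist_force: [-0.3, 0.1, 0.5]
gripper_width: 0.271
gripper_force: 0.0
time_s: 3.35
tcp_pos: [0.641, 0.1269, 0.1628]
ee_rot: [[0.854, -0.52, -0.001], [-0.52, -0.854, -0.002], [0.0, 0.002, -1.0]]
wrist_force: [-2.7, -2.3, 4.7]
gripper_width: 0.149
gripper_force: 30.0
[ 2.53803435e+01  2.72935469e+01 -1.77438786e-02  7.49482074e-02
 -6.27592697e+01  3.32667544e+01] 30.000694217160344 [-0.84542238  0.75568422  0.03524355] -31.318540807429727
```

View pics/w2.png

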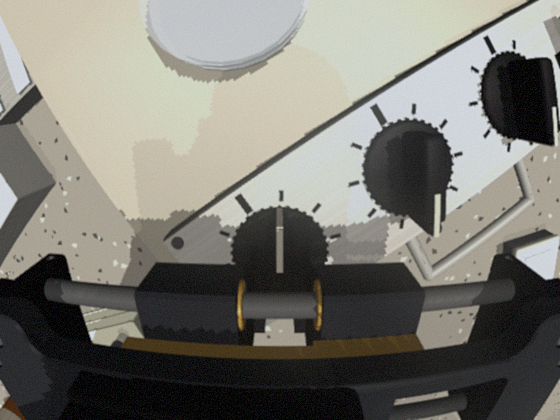

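The gripper holds the left bar, with a 13 mm opening and 30 N. The zero mark is at (243,203) and the pointer is on the mark beside it. I'll turn 73.5° clockwise.

```bash
python3 -m handwheel '[[[0,0,1.2,0,0,0,0],[0,0,1.2,0,0,0,0],[0,0,1.2,0,0,0,0],[0,0,1.2,0,0,0,0],[0,0,1.2,0,0,0,0],[0,0,1.2,0,0,0,0],[0,0,1.2,0,0,0,0],[0,0,1.2,0,0,0,0],[0,0,1.2,0,0,0,0],[0,0,1.2,0,0,0,0],[0,0,0.25,0,0,0,0],[0,0,0,0,0,0,0]]]'
python3 -m handwheel '[[[0,0,0,0,0,0,0],[0,0,0,0,0,0,0]]]'
python3 - <<'E'
from h import *
s=r.sense(); print(s["joints"],s["wrist_force"],s["moment"],np.degrees(np.arctan2(s["ee_rot"][1,0],s["ee_rot"][0,0])))
E
```

```text
time_s: 4.6
tcp_pos: [0.6431, 0.1278, 0.1628]
ee_rot: [[-0.254, -0.967, 0.004], [-0.967, 0.254, 0.0], [-0.001, -0.004, -1.0]]
wrist_force: [3.7, -2.7, 3.7]
gripper_width: 0.149
gripper_force: 30.0
time_s: 4.8
tcp_pos: [0.643, 0.1278, 0.1628]
ee_rot: [[-0.254, -0.967, 0.004], [-0.967, 0.254, 0.0], [-0.001, -0.004, -1.0]]
wrist_force: [4.8, -3.3, 4.1]
gripper_width: 0.147
gripper_force: 30.0
[ 25.38693595  27.35080023   0.06797823   0.09293621 -62.49451277
 -40.17170292] [ 4.78568658 -3.29787971  4.09669838] [-0.9135451  -1.24642716 -0.0397479 ] -104.74184913645482
```

```bash
python3 -m handwheel '[[[0,0,0,0,0,0,0.04],[0,0,0,0,0,0,0.04],[0,0,0,0,0,0,0.04],[0,0,0,0,0,-0.03,0.04],[0,0,0,0,0,-0.03,0.04],[0,0,0,0.043,-0.014,0,0.04],[0,0,0,0.043,-0.014,0,0.04],[0,0,-1.36,0,0,0,0.04],[0,0,-1.36,0,0,0,0.04],[0,0,-1.36,0,0,0,0.04],[0,0,-1.36,0,0,0,0.04],[0,0,-1.36,0,0,0,0.04]]]'
python3 -m handwheel '[[[0,0,-1.36,0,0,0,0.04],[0,0,-1.36,0,0,0,0.04],[0,0,-1.36,0,0,0,0.04],[0,0,-1.36,0,0,0,0.04],[0,0,-1.36,0,0,0,0.04],[0,0,0,0,0,0,0.04],[0,0,0,0,0,0,0.04]]]'
python3 - <<'E'
from h import *
s=r.sense(); im=cams.capture("wrist"); cv2.imwrite("pics/w3.png",im[:,:,::-1]); np.savez("w3.npz",R=s["ee_rot"],p=s["tcp_pos"])
print(s["joints"],np.degrees(np.arctan2(s["ee_rot"][1,0],s["ee_rot"][0,0])))
E
```

```text
time_s: 6.0
tcp_pos: [0.6455, 0.038, 0.2204]
ee_rot: [[0.444, -0.896, -0.003], [-0.896, -0.444, 0.0], [-0.002, 0.002, -1.0]]
wrist_force: [-0.2, 0.6, -0.6]
gripper_width: 0.458
gripper_force: 0.0
time_s: 6.7
tcp_pos: [0.646, 0.0379, 0.2209]
ee_rot: [[0.918, -0.397, -0.002], [-0.397, -0.918, 0.0], [-0.002, 0.001, -1.0]]
wrist_force: [1.0, -0.3, 0.1]
gripper_width: 0.462
gripper_force: 0.0
[ 1.76373017e+01  2.43133149e+01  3.77839798e+00 -3.50731128e-02
 -6.95525619e+01  4.90001953e+01] -23.37480576683004
```

View pics/w3.png

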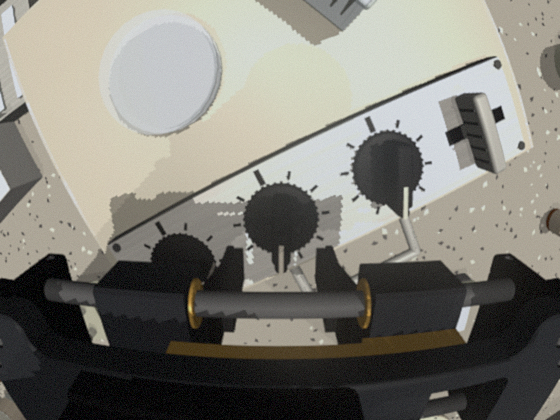

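The gripper is aligned with the middle dial, whose pointer line at (281,260) runs along the tool. I'll lower, grip and turn 9.5° clockwise.

```bash
python3 -m handwheel '[[[0,0,0,0,0,0.03,0.04],[0,0,0,0,0,0.028,0.04],[0,0,0,0,0,0,0],[0,0,0,0,0,0,0],[0,0,0,0,0,0,0],[0,0,0,0,0,0,0],[0,0,0,0,0,0,0],[0,0,0.8,0,0,0,0],[0,0,0.78,0,0,0,0],[0,0,0,0,0,0,0],[0,0,0,0,0,0,0]]]'
python3 - <<'E'
from h import *
s=r.sense(); print(s["joints"],s["moment"],np.degrees(np.arctan2(s["ee_rot"][1,0],s["ee_rot"][0,0])))
E
```

```text
time_s: 7.85
tcp_pos: [0.6469, 0.0365, 0.1654]
ee_rot: [[0.842, -0.539, 0.002], [-0.539, -0.842, -0.001], [0.002, 0.0, -1.0]]
wrist_force: [-1.0, -4.4, 6.5]
gripper_width: 0.148
gripper_force: 30.0
[ 17.56009859  26.58586145  -0.82347486   0.11405512 -62.51694231
  39.76879675] [-1.42392593  0.37304116 -0.09909047] -32.618525987077405
```

```bash
python3 -m handwheel '[[[0,0,0,0,0,0,0.04],[0,0,0,0,0,0,0.04],[0,0,0,0,0,0,0.04],[0,0,0,0,0,-0.03,0.04],[0,0,0,0,0,-0.03,0.04],[0,0,0,0.0265,0.0365,0,0.04],[0,0,0,0.0265,0.0365,0,0.04],[0,0,-1.05,0,0,0,0.04],[0,0,-1.05,0,0,0,0.04],[0,0,0,0,0,0,0.04],[0,0,0,0,0,0,0.04]]]'
python3 - <<'E'
from h import *
s=r.sense(); im=cams.capture("wrist"); cv2.imwrite("pics/w4.png",im[:,:,::-1]); np.savez("w4.npz",R=s["ee_rot"],p=s["tcp_pos"])
print(s["joints"],np.degrees(np.arctan2(s["ee_rot"][1,0],s["ee_rot"][0,0])))
E
```

```text
time_s: 8.95
tcp_pos: [0.6517, -0.052, 0.2232]
ee_rot: [[0.939, -0.345, -0.0], [-0.345, -0.939, 0.0], [-0.0, -0.0, -1.0]]
wrist_force: [0.7, -0.2, -0.4]
gripper_width: 0.459
gripper_force: 0.0
[ 9.57451073e+00  2.48515656e+01  4.96748267e+00 -1.81200040e-02
 -7.01273747e+01  6.02342468e+01] -20.197402277063798
```

View pics/w4.png

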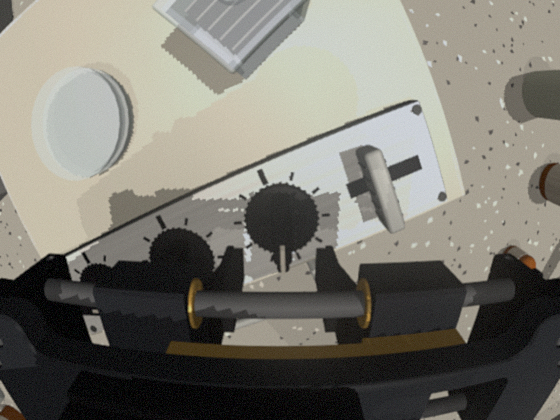

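The gripper is aligned with the right dial, pointer line at (282,258). I'll grip and turn 59.4° counter-clockwise.

```bash
python3 -m handwheel '[[[0,0,0,0,0,0.03,0.04],[0,0,0,0,0,0.03,0.04],[0,0,0,0,0,0,0],[0,0,0,0,0,0,0],[0,0,0,0,0,0,0],[0,0,0,0,0,0,0],[0,0,0,0,0,0,0],[0,0,-1.1,0,0,0,0],[0,0,-1.1,0,0,0,0],[0,0,-1.1,0,0,0,0],[0,0,-1.1,0,0,0,0],[0,0,-1.1,0,0,0,0]]]'
python3 -m handwheel '[[[0,0,-1.1,0,0,0,0],[0,0,-1.1,0,0,0,0],[0,0,-1.1,0,0,0,0],[0,0,-1.1,0,0,0,0],[0,0,0,0,0,0,0],[0,0,0,0,0,0,0]]]'
python3 - <<'E'
from h import *
s=r.sense(); print(s["joints"],s["moment"],np.degrees(np.arctan2(s["ee_rot"][1,0],s["ee_rot"][0,0])))
E
```

```text
time_s: 10.2
tcp_pos: [0.6521, -0.054, 0.1657]
ee_rot: [[0.974, 0.227, 0.002], [0.227, -0.974, -0.002], [0.002, 0.002, -1.0]]
wrist_force: [-0.8, -3.5, 3.2]
gripper_width: 0.146
gripper_force: 30.0
time_s: 10.8
tcp_pos: [0.6522, -0.0541, 0.1656]
ee_rot: [[0.774, 0.633, 0.002], [0.633, -0.774, -0.002], [0.0, 0.003, -1.0]]
wrist_force: [-1.1, -5.4, 2.5]
gripper_width: 0.146
gripper_force: 30.0
[  9.45863248  27.15857499   0.15056034   0.16556733 -62.88353821
 119.70924033] [-1.56221151  0.14401899  0.04952156] 39.24323240508435
```

```bash
python3 -m handwheel '[[[0,0,0,0,0,0,0.04],[0,0,0,0,0,0,0.04],[0,0,0,0,0,0,0.04],[0,0,0,0,0,-0.03,0.04],[0,0,0,0,0,-0.03,0.04],[0,0,1.2,0,0,0,0.04],[0,0,1.2,0,0,0,0.04],[0,0,1.2,0,0,0,0.04],[0,0,1.2,0,0,0,0.04],[0,0,1.2,0,0,0,0.04],[0,0,0,-0.025,-0.02,-0.015,0.04],[0,0,0,-0.025,-0.02,-0.015,0.04]]]'
python3 -m handwheel '[[[0,0,0,-0.025,-0.02,-0.01,0.04],[0,0,0,0,0,0,0.04],[0,0,0,0,0,0,0.04]]]'
python3 - <<'E'
from h import *
s=r.sense(); im=cams.capture("wrist"); cv2.imwrite("pics/w5.png",im[:,:,::-1]); np.savez("w5.npz",R=s["ee_rot"],p=s["tcp_pos"])
print(s["joints"],np.degrees(np.arctan2(s["ee_rot"][1,0],s["ee_rot"][0,0])))
E
```

```text
time_s: 12.0
tcp_pos: [0.5987, -0.0149, 0.2524]
ee_rot: [[0.998, 0.056, -0.003], [0.056, -0.998, -0.0], [-0.003, -0.0, -1.0]]
wrist_force: [1.4, 1.1, 0.8]
gripper_width: 0.459
gripper_force: 0.0
time_s: 12.3
tcp_pos: [0.5733, 0.0039, 0.2643]
ee_rot: [[0.998, 0.059, 0.002], [0.059, -0.998, 0.001], [0.002, -0.001, -1.0]]
wrist_force: [-0.3, 0.3, -0.5]
gripper_width: 0.46
gripper_force: 0.0
[ 1.65636409e+01  1.54266553e+01 -3.15293015e+00 -1.56218511e-02
 -7.13215643e+01  7.68102816e+01] 3.368902309563258
```

View pics/w5.png

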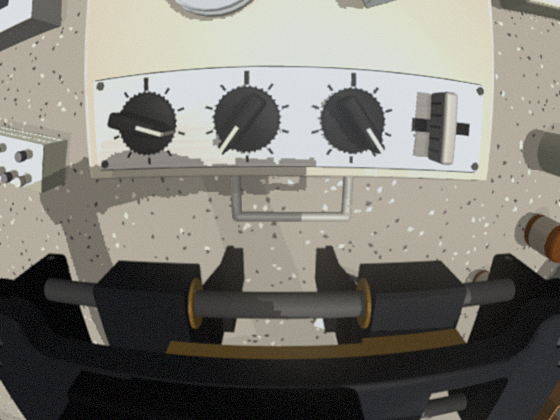

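```bash
python3 - <<'E'
from meas import *
from scipy.ndimage import center_of_mass
o,s=run("w5",[(146,123),(246,120),(352,120)])
for z,l in [(.15,[("c1",(100,87)),("c2",(480,91)),("c3",(475,169)),("c4",(105,164))]),(.187,[("finfar",(451,94)),("finnear",(447,162))]),(.118,[("hL",(238,216)),("hR",(347,216))])]:
    for n,uv in l: print(n,wray(uv,z,s).round(4))
# zero and 5 marks
im=cv2.imread("pics/w5.png").max(2); K=np.array([.642,.1278]),np.array([.6469,.037]),np.array([.652,-.0535])
d=np.load("w5.npz")
m=(im<80).astype(np.uint8); n,l,st,ce=cv2.connectedComponentsWithStats(m)
for j in range(1,n):
    if 4<st[j,4]<200 and 70<ce[j][1]<170 and 90<ce[j][0]<400:
        p=wray(ce[j],.15,s)[:2]; i=np.argmin([np.linalg.norm(p-k) for k in K]); v=p-K[i]
        if np.linalg.norm(v)<.045: print(i,st[j,4],"az",np.degrees(np.arctan2(v[1],v[0])).round(1),np.linalg.norm(v).round(4))
E
```

```text
0 centre [0.6428 0.1298] rad 0.0294 npx 130 dir -104.0 line [0.6409 0.1213 0.6352 0.0982] off -0.0002
1 centre [0.645 0.039] rad 0.0247 npx 76 dir 147.6 line [0.6426 0.04   0.633  0.0461] off -0.0004Traceback (most recent call last):
  File "<stdin>", line 3, in <module>
  File "meas.py", line 12, in run
    w=((g>120)&(hm>0)).astype(np.uint8); n,l,st,_=cv2.connectedComponentsWithStats(w); j=1+np.argmax(st[1:,4])
                                                                                           ~~~~~~~~~^^^^^^^^^^
    return _wrapfunc(a, 'argmax', axis=axis, out=out, **kwds)
    return bound(*args, **kwds)
ValueError: attempt to get argmax of an empty sequence
```

```bash
python3 - <<'E'
from h import *
d=np.load("w5.npz"); s={"ee_rot":d["R"],"tcp_pos":d["p"]}; im=cv2.imread("pics/w5.png").max(2)
w=np.argwhere(im[122:150,362:384]>150)[:,::-1]+[362,122]
W=np.array([wray(a,.187,s)[:2] for a in w.astype(float)]); f=cv2.fitLine(W.astype(np.float32),cv2.DIST_HUBER,0,.001,.001).ravel()
print("right",len(w),np.degrees(np.arctan2(f[1],f[0])),f[2:])
for z,l in [(.15,[("c1",(100,87)),("c2",(480,91)),("c3",(475,169)),("c4",(105,164))]),(.187,[("finfar",(451,94)),("finnear",(447,162))]),(.118,[("hL",(238,216)),("hR",(347,216))])]:
    for n,uv in l: print(n,wray(uv,z,s).round(4))
K=np.array([.642,.1278]),np.array([.6469,.037]),np.array([.652,-.0535])
m=(im<100).astype(np.uint8); n,l,st,ce=cv2.connectedComponentsWithStats(m)
for j in range(1,n):
    if 4<st[j,4]<200 and 70<ce[j][1]<170 and 90<ce[j][0]<400:
        p=wray(ce[j],.15,s)[:2]; i=np.argmin([np.linalg.norm(p-k) for k in K]); v=p-K[i]
        if np.linalg.norm(v)<.045: print(i,st[j,4],"az",np.degrees(np.arctan2(v[1],v[0])).round(1),np.linalg.norm(v).round(4))
E
```

```text
right 125 44.388203 [ 0.64128697 -0.06273309]
c1 [0.6777 0.1767 0.15  ]
c2 [ 0.6981 -0.1791  0.15  ]
c3 [ 0.6217 -0.1842  0.15  ]
c4 [0.6045 0.172  0.15  ]
finfar [ 0.6844 -0.1251  0.187 ]
finnear [ 0.629  -0.1286  0.187 ]
hL [0.5499 0.045  0.118 ]
hR [ 0.5563 -0.065   0.118 ]
1 36 az 3.2 0.0357
2 36 az 4.2 0.0357
0 41 az 1.3 0.0359
1 5 az -32.5 0.034
1 5 az 38.2 0.0338
2 6 az 39.5 0.0344
0 6 az -34.0 0.0353
2 6 az -31.6 0.0334
0 6 az 37.1 0.0338
1 7 az 74.2 0.0341
0 5 az -68.8 0.0351
2 6 az -68.0 0.0333
1 6 az 110.5 0.0337
0 8 az -103.7 0.0348
2 5 az -104.5 0.0332
0 6 az 111.0 0.0327
1 6 az -140.2 0.0335
0 11 az -139.4 0.0345
2 6 az 146.2 0.0341
0 15 az 148.2 0.0331
0 17 az -174.8 0.0334
1 15 az -176.7 0.034
2 9 az -178.1 0.0336
0 20 az 162.1 0.0436
0 11 az -161.0 0.0424
```

The left pointer reads −104.0° (mark −103.7°) and the middle one 147.6° (mark about 147°). The right fit picked up lock-face pixels, but the jaw angle of 39.2° fits its mark. I'll go to the bolt fin at about (0.656, −0.127), grip it, and draw it to the right.

```bash
python3 - <<'E'
from h import *
d=np.load("w5.npz"); s={"ee_rot":d["R"],"tcp_pos":d["p"]}; im=cv2.imread("pics/w5.png").max(2)
c=[(v,124+np.argmax(0) and 0) for v in ()]
P=[]
for v in range(126,147):
    u0=366+(v-126)*15/25; us=np.arange(int(u0-5),int(u0+6)); wt=np.clip(im[v,us].astype(float)-90,0,None); P.append(wray((wt@us/wt.sum(),v),.187,s)[:2])
f=cv2.fitLine(np.array(P,np.float32),cv2.DIST_HUBER,0,.001,.001).ravel(); print("right",np.degrees(np.arctan2(f[1],f[0])))
E
python3 -m handwheel '[[[0,0,0,0.0187,0.034,0,0.04],[0,0,0,0.0187,0.034,0,0.04],[0,0,0,0.0187,0.034,0,0.04],[0,0,0,0.0187,0.034,0,0.04],[0,0,0,0,0,0.03,0.04],[0,0,0,0,0,0.035,0.04],[0,0,0,0,0,0.036,0.04],[0,0,0,0,0,0,0],[0,0,0,0,0,0,0],[0,0,0,0,0,0,0],[0,0,0,0,0,0,0],[0,0,0,0,0,0,0]]]'
```

```text
right 0.0
time_s: 13.55
tcp_pos: [0.6571, -0.1288, 0.1649]
ee_rot: [[0.998, 0.058, 0.004], [0.058, -0.998, -0.001], [0.004, 0.001, -1.0]]
wrist_force: [0.0, -1.4, 2.4]
gripper_width: 0.149
gripper_force: 30.0<stdin>:6: RuntimeWarning: invalid value encountered in scalar divide
```

```bash
python3 -m handwheel '[[[0,0,0,0,0.005,0,0],[0,0,0,0,0.005,0,0],[0,0,0,0,0.005,0,0],[0,0,0,0,0.005,0,0],[0,0,0,0,0.004,0,0],[0,0,0,0,0,0,0],[0,0,0,0,0,0,0]]]'
```

```text
time_s: 14.25
tcp_pos: [0.6583, -0.1509, 0.1649]
ee_rot: [[0.998, 0.058, 0.004], [0.058, -0.998, 0.002], [0.004, -0.002, -1.0]]
wrist_force: [-0.9, 6.2, 6.4]
gripper_width: 0.145
gripper_force: 30.0
```

```bash
python3 -m handwheel '[[[0,0,0,0,0.002,0,0],[0,0,0,0,0,0,0]]]'
```

```text
time_s: 14.45
tcp_pos: [0.6583, -0.151, 0.1649]
ee_rot: [[0.998, 0.059, 0.004], [0.059, -0.998, 0.004], [0.004, -0.004, -1.0]]
wrist_force: [-1.5, 12.0, 8.1]
gripper_width: 0.15
gripper_force: 30.0
```

The bolt is at its stop: 22 mm of travel and the force rising. I'll release, rise, and check over the front.

```bash
python3 -m handwheel '[[[0,0,0,0,0,0,0.035],[0,0,0,0,0,0,0.035],[0,0,0,0,0,0,0.035],[0,0,0,0,0,-0.03,0.035],[0,0,0,0,0,-0.04,0.035],[0,0,0,-0.025,-0.033,0,0],[0,0,0,-0.025,-0.033,0,0],[0,0,0,-0.025,-0.033,0,0],[0,0,0,0,-0.033,0,0],[0,0,0,0,0,0,0],[0,0,0,0,0,0,0]]]'
python3 - <<'E'
from h import *
s=r.sense(); im=cams.capture("wrist"); cv2.imwrite("pics/w6.png",im[:,:,::-1]); np.savez("w6.npz",R=s["ee_rot"],p=s["tcp_pos"])
print(s["joints"])
cv2.imwrite("pics/w6c.png",cv2.resize(im[40:240,80:500,::-1],None,fx=1.9,fy=1.9,interpolation=cv2.INTER_CUBIC))
E
```

```text
time_s: 15.55
tcp_pos: [0.5747, -0.0268, 0.2325]
ee_rot: [[0.998, 0.059, -0.0], [0.059, -0.998, -0.0], [-0.0, 0.0, -1.0]]
wrist_force: [0.3, 1.0, -0.4]
gripper_width: 0.018
gripper_force: 0.0
[ 1.34651241e+01  1.68250199e+01 -5.82215750e+00  1.54100541e-02
 -6.73760527e+01  7.98840946e+01]
```

View pics/w6c.png

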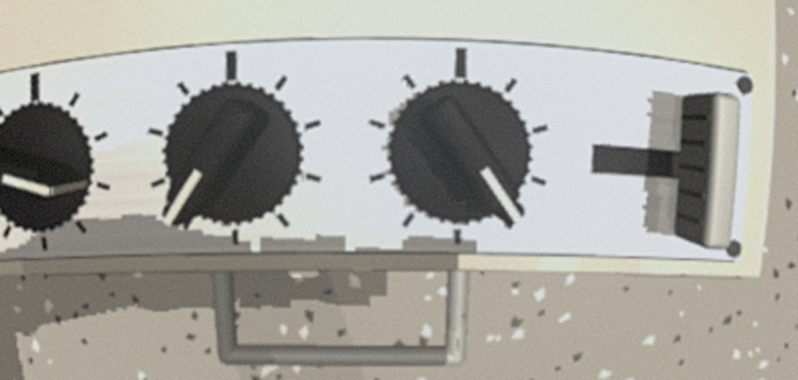

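The bolt fin is fully right. The three pointers sit on marks, with the right line running from (487,172) to (517,220) in the crop. I'll check its angle and the handle position.

```bash
python3 - <<'E'
from h import *
d=np.load("w6.npz"); s={"ee_rot":d["R"],"tcp_pos":d["p"]}
f=lambda x,y,z: wray((80+x/1.9,40+y/1.9),z,s)
for n,a,b in [("right",(487,172),(516,218)),("mid",(198,172),(170,218))]:
    v=f(*b,.187)-f(*a,.187); print(n,np.degrees(np.arctan2(v[1],v[0])))
for p in [(225,355),(458,355)]: print("bar",f(*p,.118))
for p in [(225,271),(458,271)]: print("front",f(*p,.13))
E
```

```text
right -142.27663884324363
mid 147.7972944331918
bar [0.54913985 0.04754906 0.118     ]
bar [ 0.5559148  -0.06519997  0.118     ]
front [0.59391755 0.04397496 0.13      ]
front [ 0.59956024 -0.05949955  0.13      ]
```

All three pointers are within about 1.5° of their marks. I'll lower the closed fingers into the gap behind the bar.

```bash
python3 -m handwheel '[[[0,0,0,0.001,-0.017,0,0],[0,0,0,0,0,0.03,0],[0,0,0,0,0,0.03,0],[0,0,0,0,0,0.02,0],[0,0,0,0,0,0.02,0],[0,0,0,0,0,0.015,0],[0,0,0,0,0,0.01,0],[0,0,0,0,0,0,0]]]'
```

```text
time_s: 16.4
tcp_pos: [0.5741, -0.0103, 0.1058]
ee_rot: [[0.998, 0.057, -0.003], [0.057, -0.998, -0.001], [-0.004, 0.001, -1.0]]
wrist_force: [0.1, -0.1, -0.1]
gripper_width: 0.006
gripper_force: 0.0
```

```bash
python3 -m handwheel '[[[0,0,0,-0.005,0,0,0],[0,0,0,-0.01,0,0,0],[0,0,0,-0.015,0,0,0],[0,0,0,-0.015,0,0,0],[0,0,0,-0.015,0,0,0],[0,0,0,-0.015,0,0,0],[0,0,0,-0.01,0,0,0],[0,0,0,-0.005,0,0,0],[0,0,0,0,0,0,0]]]'
python3 -m handwheel '[[[0,0,0,-0.005,0,0,0],[0,0,0,-0.003,0,0,0],[0,0,0,0,0,0,0]]]'
```

```text
time_s: 17.3
tcp_pos: [0.4842, -0.0151, 0.1081]
ee_rot: [[0.998, 0.058, -0.0], [0.058, -0.998, 0.0], [-0.0, -0.0, -1.0]]
wrist_force: [0.5, 0.0, -0.4]
gripper_width: 0.003
gripper_force: 0.0
time_s: 17.6
tcp_pos: [0.4791, -0.0152, 0.1081]
ee_rot: [[0.998, 0.058, 0.005], [0.058, -0.998, 0.0], [0.005, -0.0, -1.0]]
wrist_force: [5.2, -1.8, -1.3]
gripper_width: 0.001
gripper_force: 2.5
```

```bash
python3 -m handwheel '[[[0,0,0,-0.003,0,0,0],[0,0,0,0,0,0,0]]]'
```

```text
time_s: 17.8
tcp_pos: [0.4789, -0.015, 0.1085]
ee_rot: [[0.998, 0.059, 0.011], [0.059, -0.998, 0.001], [0.011, -0.001, -1.0]]
wrist_force: [11.7, -2.9, -6.3]
gripper_width: 0.004
gripper_force: 5.3
```

At the stop: no further motion and the force is rising. I'll back off, rise, and move clear sideways for a final look.

```bash
python3 -m handwheel '[[[0,0,0,0.007,0,0,0],[0,0,0,0.007,0,0,0],[0,0,0,0,0,0,0],[0,0,0,0,0,-0.02,0],[0,0,0,0,0,-0.035,0],[0,0,0,0,0,-0.045,0],[0,0,0,0,0,-0.045,0],[0,0,0,-0.025,-0.035,-0.01,0],[0,0,0,-0.025,-0.035,-0.01,0],[0,0,0,-0.025,-0.035,0,0],[0,0,0,0,-0.04,0,0],[0,0,0,0,-0.04,0,0]]]'
python3 -m handwheel '[[[0,0,0,0,-0.04,0,0],[0,0,0,0,-0.04,0,0],[0,0,0,0,-0.04,0,0],[0,0,0,0,0,0,0],[0,0,0,0,0,0,0]]]'
python3 - <<'E'
from h import *
im=cams.capture("top")[:,:,::-1]; cv2.imwrite("pics/top1.png",im)
cv2.imwrite("pics/top1c.png",cv2.resize(im[70:320,80:500],None,fx=1.9,fy=1.9,interpolation=cv2.INTER_CUBIC))
E
```

```text
time_s: 19.0
tcp_pos: [0.4009, 0.1663, 0.2729]
ee_rot: [[0.998, 0.058, -0.0], [0.058, -0.998, 0.0], [-0.0, -0.0, -1.0]]
wrist_force: [1.4, -0.0, -0.1]
gripper_width: -0.001
gripper_force: 0.0
time_s: 19.5
tcp_pos: [0.3948, 0.2855, 0.2717]
ee_rot: [[0.998, 0.059, -0.002], [0.059, -0.998, -0.002], [-0.002, 0.002, -1.0]]
wrist_force: [0.1, -0.2, 0.4]
gripper_width: 0.003
gripper_force: 0.0
```

View pics/top1c.png

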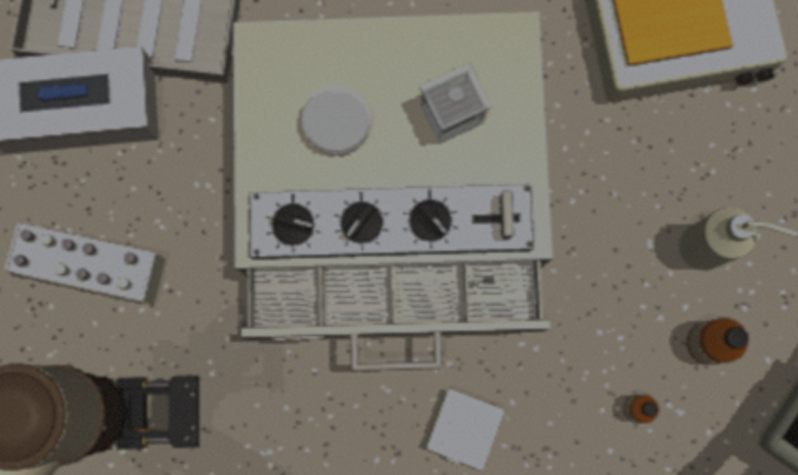

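The drawer is out with its bar at crop (395,366), the bolt is drawn, the pointers are on their marks, nothing else has moved, and the robot is clear. One check of the travel, then I'll hand in.

```bash
python3 - <<'E'
from h import *
print(ray("top",(80+395/1.9,70+366/1.9),.118), ray("top",(287.5,226),.118))
print(r.finish_job())
E
```

```text
[ 0.46208996 -0.01482803  0.118     ] [ 0.55417392 -0.01146016  0.118     ]
the job is handed in; nothing more can be done
None
```

The job is handed in: the dials are on 3, 6 and 4 (pointers within about 1.5° of their marks), the bolt is drawn to its stop, the upper drawer is out to its stop (about 92 mm on the top camera, against 90 mm nominal), the robot is clear, and in the last top view nothing else appears to have moved.

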